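# Hold a marked bar home under the drill against the sprung ejector

### The arm

A 7-joint arm with a two-finger parallel gripper is mounted at the origin on a cart in front of the work surface, level with it; the furniture and walls round the work are solid. World frame = base frame: x ahead of the robot, y to its left, z up, the work surface at z = 0. Lengths are in m, angles in rad, forces in N, time in s.
With the tool pointing down it reaches from about 0.4 to 0.85 m from the base axis. Payload 10.4 kg.
Tool frame: the origin (TCP) lies at the centre of the arm's flange, where the gripper is bolted on; the fingertips stand 173 mm ahead of it and the grasp point (between the pads) lies 155 mm ahead of it; z points along the fingers, y is the line along which they close (so a half turn about z gives the same grasp; the last joint's range is limited). The gripper opens to 85 mm and grips with 20 to 120 N. Pads are 22 mm wide; open, the fingers measure 114 mm over their backs; the gripper's body (76 mm by 85 mm) begins 54 mm behind the grasp point. The pads swing forward as they close: fully open they stand 13 mm farther back than shut.
Start: joints at [-1.302, 0.332, -0.065, 1.46, 0.022, 1.35, -0.088], TCP at [0.18, 0.599, 0.405] pointing down, gripper open.
Joint ranges: [-2.6, 2.6], [-0.5, 2.12], [-1.47, 1.34], [0.16, 2.42], [-1.27, 4.41], [0.06, 2.06], [-2.6, 2.6]. Speed limits (rad/s): [2.22, 2.22, 2.79, 2.79, 3.14, 3.14, 3.14].

### API

Orientations are given as a unit quaternion [x, y, z, w].
In Python, from workcell import manip, viewer, finder gives the robot as it stands.
- The arm moves only by the tool arm_command, never from a script. Its argument "plan" is a list of rows, each an object with "dp": the shift along the tool's x, y, z in mm, a list of three; "spin": the turn about the tool's z in rad. A call has 1 to 5 rows; each row shifts and turns the commanded pose from where the row before left it, along the tool's axes as they then stand; what a row does not reach is not made up. A row lasts 1/10 s, in which the tool goes at most 50 mm and 8.59 degrees, less where a joint would pass 70% of its speed; a pose out of reach is approached as far as the arm can. A call is refused whole if a number of a shift passes 50 or a number of a turn 0.15, either way. A call with a gripper value outside its range is refused whole. "grip" is the closure, from -1 (fully open) to 1 (shut), set as the call begins (left out, the last holds). The fingers move at their own pace and stop on an object; "newtons" is the grip in N (left out, the last holds). Time passes only in rows, so rows that do not move let the fingers close. It gives the time, the measured TCP pose, the force, the opening and the grip force at its end, in the units of the state.
- manip.get_obs(): the state, without advancing time (a new reading comes with each control period).
- viewer.camera(name): name is "side" or "top" or "wrist"; returns the picture (400x640x3 uint8, blue, green, red); there is no depth.
- viewer.camera_params(name): a dict with "vertical_fov" (degrees; the focal length in pixels is half the picture's height over the tangent of half this angle, whatever the lens; pixels are square), "cx", "cy" (the principal point, pixels), "k1" (the pictures are not rectified: a ray, as slopes to the right and down, at radius r is drawn at 1 + k1 r^2 times it, then the intrinsics apply), "R" (3x3) and "t" (3): a world point X has camera coordinates R X + t; the wrist camera has in their place "T_tool_cam" (4x4, takes a point from camera to tool coordinates, whose origin is the TCP and whose axes are the flange's). Camera axes: x right, y down, z forward; pixel columns grow to the right and rows downward; lengths in m; the calibration is good to about 2 mm. A picture is of the moment at which its call begins: read the wrist's pose just before it. camera_params takes no time and is no camera call.
- manip.hand_in(): hands the job in; it is judged then, once.
Trained networks look in the newest picture that a camera, given by its name, has taken for a name from the list of things; names that differ only in an ending like _2 or _b are one class to them, and where a whole thing is asked for, a point or a joint stands for the part that bears it (a point fixed in the world has none). Each returns a list of dicts, best first, with "score" (0 to 1); they miss things now and then, are a little off and sometimes report something else, mostly with a low value. They report only what shows in the picture. A call takes as long as a camera call. They do not tell look-alikes from the thing itself.
- finder.find_in(camera, thing): "position" ([x, y, z] in m, in world coordinates, good to about 4 mm: the middle of the surface that is visible of it).
The state is a dict: "clock": time; "joint_pos": joint angles; "joint_velocities": joint speeds; "tau": joint torques, N m; "position": TCP position; "ee_rot": TCP orientation; "ft_force": force on the tool from outside, world axes, zero at the start; "torque": the same for the moment, N m; "grip_width": opening from 0.0 (shut) to 1.0 (fully open); "grasp_force": force on a finger pad.
Only numpy, scipy, OpenCV 4.12 (cv2) and the standard library are available. Lean on these libraries where they do the work, as an engineer would, in place of code of your own. Each camera call takes 0.05 s, during which the arm holds its last target. There are 200 camera calls.

### The job

The aluminium clamp bar lying on the drill stand's board is marked out for its next hole. Take hold of it, slide it along the board without lifting it until the scribed cross is in line under the drill bit, and press its end back against the sprung ejector pin, without ramming it, until the bar is hard and square against the steel fence with the cross right under the bit. Finish while still holding it pressed there, ready to drill; do not touch the bit, and leave the other things where they lie.

Things in the scene. Friction and masses are not known exactly. Their poses are not given: they have to be found in the camera images.
- drill_stand: grey bench drill stand on a smooth lacquered plywood board (friction about 0.22), fixed to the bench. Origin on the bench, under the board; x from the open front (robot's side) to the fence, y left along the fence, z up. Board: x -150 to +210, y -140 to +140, top (the bar slides on it) at z = 18 mm. Spindle axis at x = 50, y = 0; chuck and head overhang from z = 82 mm up to 0.28 m, only beyond x = 24; column and motor behind
- bit_tip (a point): point of the 6 mm twist drill that hangs from the chuck, on the spindle axis, 32 mm above the board's top (12 mm above the bar's top face). The axes of this point are those of the drill stand
- drill_bit: the steel twist drill itself, 6 mm thick, 36 mm long; origin at its point. It does not move and does not turn; it must not be touched
- fence: the hard stop: straight steel rail along the stand's y, 200 mm long, 26 mm high and 18 mm thick, standing on the board with a graduated top edge. Origin at the foot of its front face, straight behind the bit; its front face looks to the robot (-x) and lies 28 mm beyond the bit's axis
- fence_face (a point): point of the fence's front face straight behind the bit, 10 mm above the board
- ejector (a joint): travel of the sprung ejector pin, m: 0 fully out, 0.014 when its nose is flush with the fence's front face (a bar pressed home reads about 0.013). The spring pushes it out towards the robot: about 4 N at the start of its travel, 8 N when flush, enough to push the bar back if it is let go
- ejector_nose (a point): domed nose of the ejector, a 12 mm steel pin that stands 14 mm out of the fence's front face, straight behind the bit, its axis 11 mm above the board
- clamp_bar: the work: loose aluminium slotted bar, 170 x 44 x 20 mm (x, y, z), about 0.4 kg, flat on the board, marked end towards the fence. Origin: centre of the underside; x along it to the marked end, y across, z up. 66 x 10 mm slot along the middle (centre x = -18 mm), 9 mm hole at x = -69 mm, no hole yet at the mark (the drilled bar beside the board has one)
- bar_mark (a point): the centre-punched spot where the dark scribed lines cross on the bar's top face: 57 mm from the bar's centre towards the marked end (28 mm from that end), and 7 mm to the left (+y) of its middle line
- bar_grip (a point): a good place to take the bar: on its middle line, 55 mm from its centre towards the unmarked end (30 mm from that end), at half height; grip across the 44 mm width
- drilled_bar: bystander: an equal clamp bar that already has its 6 mm hole, lying on the bench to the right of the board; origin at the centre of its underside
- caliper: bystander: digital caliper, 236 x 81 x 16 mm, on the bench to the left of the board
- pencil: bystander: red pencil, 139 mm long, 7 mm thick, on the board just past the left end of the fence
- tape_measure: bystander: black pocket tape measure, 58 x 71 x 32 mm, on the bench far to the right
- screwdriver: bystander: screwdriver with red grip, 190 mm long, on the bench far to the left
Not all that is in view belongs to the job. Leave any turquoise look-alike of the clamp_bar alone.

How it is judged:
By the outcome, as a careful person would: the job done as asked, in the order asked, and still so for the second after the job is handed in, while the arm keeps its last pose, push and grip.
It also fails if it takes over 32 s, if anything falls off the work surface, if the arm or the gripper's body presses on something with over 40 N, if the wrist force passes 120 N, or if a joint passes its speed limit or range.

## Working session

There is one attempt and no reset: what is moved stays moved. The work goes in short steps, Python scripts to look and compute and a tool call to move; the robot and the scene stay as the last step left them, time stands still between calls to the robot, and variables do not carry over. Pictures are saved under pics/ and viewed, at most 10 in all, crops included, and the job is handed in when it is done.

Besides the shell and the picture viewer there is one more tool, called after "Emit:" as a command line: name --argument value ..., lists and objects as JSON in quotes. arm_command: Moves the arm, as the interface text tells. Its arguments: {"type":"object","properties":{"plan":{"type":"array","items":{"type":"object","properties":{"dp":{"type":"array","items":{"type":"number"}},"spin":{"type":"number"}}}},"grip":{"type":"number"},"newtons":{"type":"number"}},"required":["plan"]}

```bash
mkdir -p pics; ls; cat > h.py <<'E'
import numpy as np,cv2
from scipy.spatial.transform import Rotation as Ro
from workcell import manip,viewer,finder
def cam(n):
    p=viewer.camera_params(n)
    if 'R' in p: R=np.array(p['R']);t=np.array(p['t'])
    else:
        o=manip.get_obs();T=np.eye(4);T[:3,:3]=Ro.from_quat(o['ee_rot']).as_matrix();T[:3,3]=o['position']
        C=np.linalg.inv(T@np.array(p['T_tool_cam']));R=C[:3,:3];t=C[:3,3]
    f=200/np.tan(np.radians(p['vertical_fov'])/2)
    return dict(R=R,t=t,f=f,cx=p['cx'],cy=p['cy'],k1=p['k1'])
def ray(c,uv,z):
    d=np.array([(uv[0]-c['cx'])/c['f'],(uv[1]-c['cy'])/c['f']]);s=d.copy()
    for _ in range(30): s=d/(1+c['k1']*(s@s))
    o=-c['R'].T@c['t'];v=c['R'].T@np.array([*s,1]);return o+v*(z-o[2])/v[2]
def proj(c,X):
    q=c['R']@np.asarray(X,float)+c['t'];s=q[:2]/q[2];s=s*(1+c['k1']*(s@s));return s*c['f']+[c['cx'],c['cy']]
E
python3 - <<'E'
from h import *
o=manip.get_obs();print(o)
for n in ['top','side']:
    cv2.imwrite(f'pics/{n}0.png',viewer.camera(n)); c=cam(n); print(n,-c['R'].T@c['t'],c['f'],c['k1'])
    for t in ['clamp_bar','bar_mark','bar_grip','bit_tip','fence_face','ejector_nose','drill_stand','fence']:
        print(t,[(np.round(d['position'],4).tolist(),round(d['score'],2)) for d in finder.find_in(n,t)])
print(viewer.camera_params('wrist'))
E
```

```text
pics
{'clock': 0.0, 'joint_pos': array([-1.30160362,  0.33285772, -0.06470662,  1.46097952,  0.02157504,
        1.34989415, -0.08846557]), 'joint_velocities': array([ 2.03507346e-03, -1.55830030e-03, -2.09265122e-05,  1.47627799e-03,
        5.42063788e-04,  8.81488543e-04,  9.26912559e-04]), 'tau': array([ 8.49073640e-04, -6.25448871e+01,  4.96135920e-02, -3.91608596e+01,
        1.63086306e-02,  1.00418204e-02,  5.06429092e-05]), 'position': array([0.17974016, 0.59844953, 0.40390636]), 'ee_rot': array([ 1.45351087e-01,  9.89379876e-01, -7.17286654e-04, -8.40618377e-05]), 'ft_force': array([ 0.79879081, -0.66306198,  1.00779896]), 'torque': array([ 0.064421  , -0.02842799,  0.01914424]), 'grasp_force': 0.0, 'grip_width': 0.995518417151395}
top [ 0.35570422 -0.10709561  1.42922798] 499.26383069308895 -0.13668154310609712
clamp_bar [([0.5338, -0.1466, 0.0387], 0.71), ([0.2467, -0.2527, 0.0221], 0.65)]
bar_mark [([0.256, -0.25, 0.0206], 0.89), ([0.5375, -0.15, 0.0413], 0.61)]
bar_grip [([0.5348, -0.1497, 0.0396], 0.85), ([0.2529, -0.2493, 0.0226], 0.6)]
bit_tip [([0.6383, -0.136, 0.01
[... 589 characters left out ...]
it_tip [([0.6603, -0.1619, 0.0217], 0.88)]
fence_face [([0.5308, -0.1591, 0.0402], 0.56)]
ejector_nose []
drill_stand [([0.6583, -0.1591, 0.0198], 0.91), ([0.5256, -0.1562, 0.0382], 0.23)]
fence [([0.6755, -0.164, 0.0463], 0.75)]
{'vertical_fov': 63.07507901654578, 'cx': 318.1637606928448, 'cy': 198.14328066886074, 'k1': -0.03740323743430505, 'T_tool_cam': array([[-7.54369937e-04, -9.58379027e-01, -2.85497935e-01,
         7.33873091e-02],
       [ 9.99999646e-01, -6.16843706e-04, -5.71631450e-04,
        -3.85055323e-05],
       [ 3.71731989e-04, -2.85498265e-01,  9.58379154e-01,
         3.03131853e-02],
       [ 0.00000000e+00,  0.00000000e+00,  0.00000000e+00,
         1.00000000e+00]])}
```

View pics/top0.png

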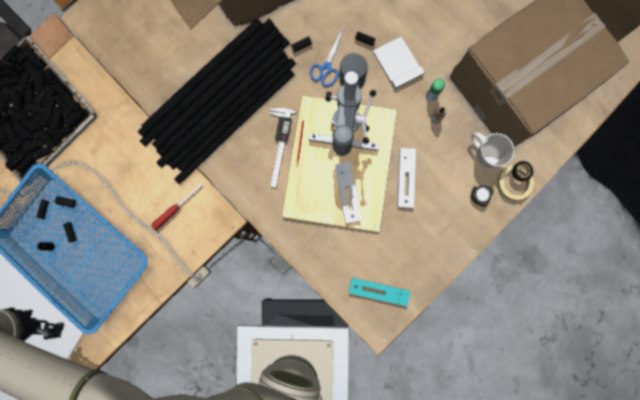

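View pics/side0.png

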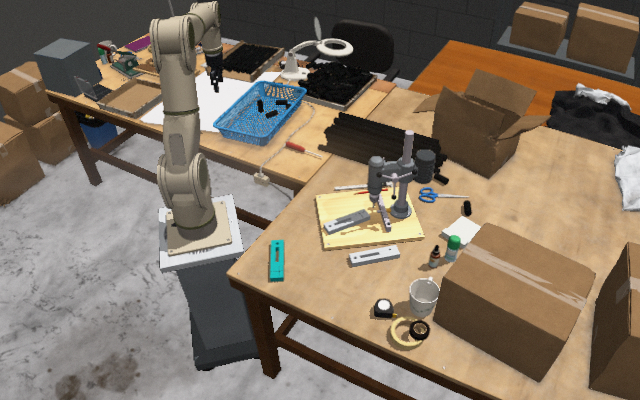

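The top view shows the board with corners near (302,97), (396,110), (380,231), (284,217). The bar runs from (345,165) to (352,220), with the head over its far end. The turquoise decoy at (380,292) is off the board. I'll get rough poses from this.

```bash
python3 - <<'E'
from h import *
c=cam('top');P=np.array([ray(c,p,.018)[:2] for p in [(302,97),(396,110),(380,231),(284,217)]])
M=np.array([[.21,.14],[.21,-.14],[-.15,-.14],[-.15,.14]])
a=M-M.mean(0);b=P-P.mean(0);U,S,V=np.linalg.svd(a.T@b);R=(U@V).T
t=P.mean(0)-R@M.mean(0);print('stand',t,'yaw',np.arctan2(R[1,0],R[0,0]),(R@M.T).T+t-P)
print('bit',R@[.05,0]+t)
I=cv2.imread('pics/top0.png')[85:245,270:430];J=cv2.imread('pics/side0.png')[140:260,300:460]
cv2.imwrite('pics/c0.png',np.hstack([cv2.resize(I,(400,400),interpolation=2),cv2.resize(J,(400,400),interpolation=2)]))
print(ray(c,(343,220),.038),ray(c,(359,222),.038))
E
```

```text
stand [ 0.58786899 -0.12724385] yaw -0.12919086761356732 [[ 0.00238219  0.00102063]
 [ 0.00219949 -0.00201306]
 [-0.0022211  -0.00208425]
 [-0.00236058  0.00307668]]
bit [ 0.63745231 -0.13368544]
[ 0.45180149 -0.13921713  0.038     ] [ 0.4467684  -0.18393052  0.038     ]
```

View pics/c0.png

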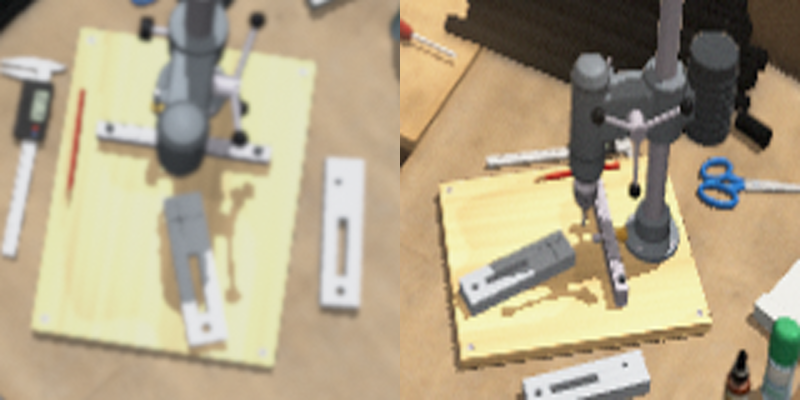

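Emit:
arm_command --plan '[{"dp": [-46, -17, 0]}, {"dp": [-46, -17, 0]}, {"dp": [-46, -17, 0]}, {"dp": [-46, -17, 0]}, {"dp": [-46, -17, 0]}]' --grip -1 --newtons 60

```text
invalid input at $.plan[0]: expected keys dp, spin
```

Emit:
arm_command --plan '[{"dp": [-46, -17, 0], "spin": 0}, {"dp": [-46, -17, 0], "spin": 0}, {"dp": [-46, -17, 0], "spin": 0}, {"dp": [-46, -17, 0], "spin": 0}, {"dp": [-46, -17, 0], "spin": 0}]' --grip -1 --newtons 60

```text
clock: 1.4
position: [0.3769, 0.4496, 0.405]
ee_rot: [0.145, 0.989, 0.0, 0.0]
ft_force: [-0.3, 0.6, -0.5]
grip_width: 1.0
grasp_force: 0.0
```

Emit:
arm_command --plan '[{"dp": [-19, -43, 0], "spin": 0}, {"dp": [-19, -43, 0], "spin": 0}, {"dp": [-19, -43, 0], "spin": 0}, {"dp": [-19, -43, 0], "spin": 0}, {"dp": [-19, -43, 0], "spin": 0}]'

```text
clock: 1.9
position: [0.4047, 0.2158, 0.4049]
ee_rot: [0.145, 0.989, 0.0, 0.0]
ft_force: [1.7, 0.7, -0.2]
grip_width: 0.995
grasp_force: 0.0
```

Emit:
arm_command --plan '[{"dp": [-19, -43, 0], "spin": 0}, {"dp": [-19, -43, 0], "spin": 0}, {"dp": [-19, -43, 0], "spin": 0}, {"dp": [-19, -43, 0], "spin": 0}, {"dp": [-19, -43, 0], "spin": 0}]'

```text
clock: 2.4
position: [0.4336, -0.0175, 0.405]
ee_rot: [0.145, 0.989, 0.0, 0.0]
ft_force: [1.1, 0.3, -0.6]
grip_width: 0.997
grasp_force: 0.0
```

Emit:
arm_command --plan '[{"dp": [-19, -43, 0], "spin": 0}, {"dp": [-19, -43, 15], "spin": -0.12}, {"dp": [0, 0, 20], "spin": -0.12}, {"dp": [0, 0, 20], "spin": -0.12}, {"dp": [0, 0, 0], "spin": -0.12}]'

```text
clock: 2.9
position: [0.4444, -0.1042, 0.349]
ee_rot: [-0.09, 0.996, 0.0, -0.002]
ft_force: [-0.2, 0.7, -0.1]
grip_width: 1.001
grasp_force: 0.0
```

```bash
python3 - <<'E'
from h import *
o=manip.get_obs();print(o['clock'],o['position'],o['ee_rot'],o['joint_pos'])
c=cam('wrist');I=viewer.camera('wrist');cv2.imwrite('pics/w1.png',I)
import pickle;pickle.dump(c,open('w1.pkl','wb'))
for t in ['bar_mark','bar_grip','bit_tip','ejector_nose']:
    print(t,[(np.round(d['position'],4).tolist(),round(d['score'],2)) for d in finder.find_in('wrist',t)])
E
```

```text
2.9 [ 0.44437963 -0.10422493  0.34895162] [-9.01798312e-02  9.95923999e-01  2.97736658e-04 -1.70232828e-03] [-0.51618579 -0.03112881  0.64545609  1.98832939  0.02040957  1.18165905
  1.87263003]
bar_mark [([0.5262, -0.148, 0.0376], 0.68)]
bar_grip [([0.524, -0.1504, 0.0362], 0.64), ([0.6645, -0.1547, 0.0209], 0.28)]
bit_tip [([0.5212, -0.1033, 0.017], 0.59)]
ejector_nose []
```

View pics/w1.png

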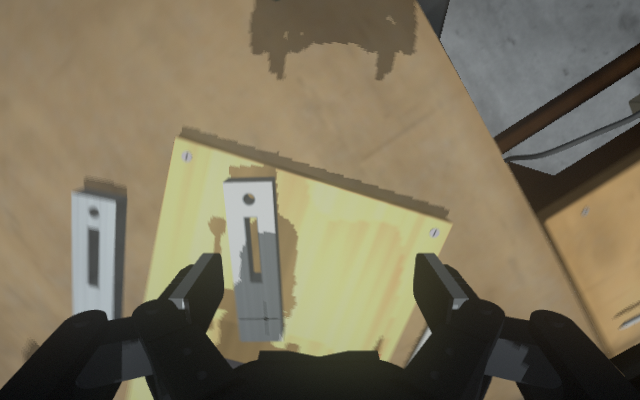

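The wrist view, where image-up is the robot side, shows the bar from its hole end at (249,180) to its marked end at (262,340). The cross is at (265,320), and the board's front corners are near (178,136) and (450,220). I'll zoom in to measure these.

```bash
python3 - <<'E'
import cv2
I=cv2.imread('pics/w1.png')
a=cv2.resize(I[120:200,160:292],(0,0),fx=3,fy=3,interpolation=2)
b=cv2.resize(I[280:360,210:342],(0,0),fx=3,fy=3,interpolation=2)
c=cv2.resize(I[190:270,330:462],(0,0),fx=3,fy=3,interpolation=2)
d=cv2.resize(I[160:240,190:322],(0,0),fx=3,fy=3,interpolation=2)
import numpy as np
cv2.imwrite('pics/w1z.png',np.vstack([np.hstack([a,b]),np.hstack([c,d])]))
E
```

```text
(no output)
```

View pics/w1z.png

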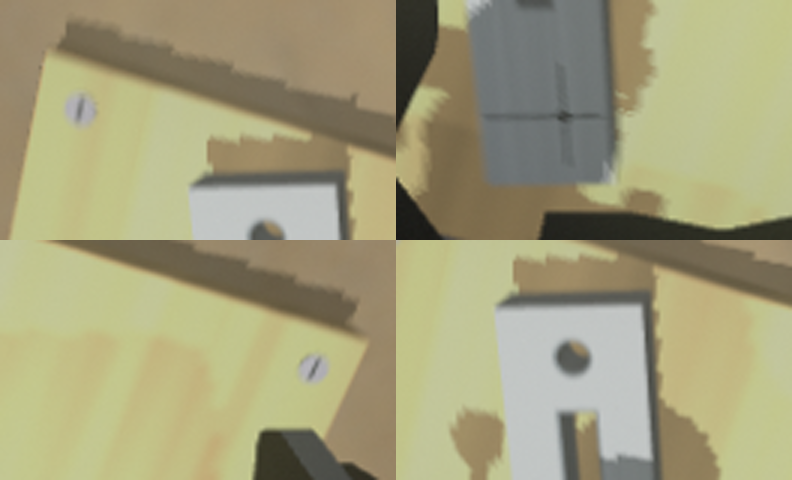

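```bash
cat > fit.py <<'E'
import numpy as np
def fit(M,P):
    M=np.array(M);P=np.array(P);a=M-M.mean(0);b=P-P.mean(0)
    th=np.arctan2((a[:,0]*b[:,1]-a[:,1]*b[:,0]).sum(),(a*b).sum())
    R=np.array([[np.cos(th),-np.sin(th)],[np.sin(th),np.cos(th)]]);t=P.mean(0)-R@M.mean(0)
    return R,t,th,(R@M.T).T+t-P
E
python3 - <<'E'
from h import *;from fit import fit;import pickle
c=pickle.load(open('w1.pkl','rb'))
g=lambda u,z:ray(c,u,z)[:2]
Bp=[g(u,.038) for u in [(265.7,318.3),(240.7,341.3),(281,340.7),(223.3,181.7),(271.7,180.7),(248.7,198.7)]]
R,t,th,r=fit([(.057,.007),(.085,-.022),(.085,.022),(-.085,-.022),(-.085,.022),(-.069,0)],Bp)
print('bar',t,th,(r*1e3).round(1).tolist())
Sp=[g((175,137.7),.018),g((452,223),.018)]
S,s,sh,r2=fit([(-.15,-.14),(-.15,.14)],Sp);print('stand',s,sh,(r2*1e3).round(1).tolist())
print('bar in stand',S.T@(t-s)*1e3,th-sh,'mark',S.T@(R@[.057,.007]+t-s)*1e3)
print('grip world',R@[-.055,0]+t,'bit',S@[.05,0]+s,'final bar',S@[-.007,-.007]+s,'final grip',S@[-.062,-.007]+s)
o=manip.get_obs();A=Ro.from_quat(o['ee_rot']).as_matrix();p=R@[-.055,0]+t
print('tool yaw',np.arctan2(A[1,0],A[0,0]),'want',th-np.pi,'d tool mm',A.T@(np.array([*p,.190])-o['position'])*1e3)
E
```

```text
bar [ 0.53291139 -0.14992659] 0.19757066094176287 [[-0.4, -0.1], [-0.3, -1.0], [-0.4, 0.9], [0.5, -0.4], [0.4, 0.5], [0.2, 0.1]]
stand [ 0.59194714 -0.12246876] -0.12666240248433058 [[-0.2, -1.3], [0.2, 1.3]]
bar in stand [-55.09423368 -34.6954961 ] 0.3242330634260935 mark [-3.29427279 -9.90106021]
grip world [ 0.47898134 -0.16072242] bit [ 0.64154659 -0.12878496] final bar [ 0.58411895 -0.12852841] final grip [ 0.52955955 -0.12158059]
tool yaw -2.9683273377442045 want -2.94402199264803 d tool mm [-23.17898383 -61.6735763  161.577807  ]
```

Emit:
arm_command --plan '[{"dp": [-12, -31, 30], "spin": 0}, {"dp": [-11, -31, 30], "spin": -0.024}, {"dp": [0, 0, 40], "spin": 0}, {"dp": [0, 0, 40], "spin": 0}, {"dp": [0, 0, 20], "spin": 0}]'

```text
clock: 3.65
position: [0.4779, -0.1608, 0.1883]
ee_rot: [-0.099, 0.995, 0.0, -0.002]
ft_force: [0.3, 1.5, 0.6]
grip_width: 0.997
grasp_force: 0.0
```

Emit:
arm_command --plan '[{"dp": [0, 0, 0], "spin": 0}]'

```text
clock: 3.75
position: [0.4778, -0.1606, 0.1889]
ee_rot: [-0.099, 0.995, 0.0, -0.002]
ft_force: [-0.7, 1.2, 0.3]
grip_width: 1.0
grasp_force: 0.0
```

```bash
python3 - <<'E'
from h import *
import pickle
o=manip.get_obs();print(o['clock'],o['position'],o['ee_rot'],o['ft_force'])
c=cam('wrist');cv2.imwrite('pics/w2.png',viewer.camera('wrist'));pickle.dump(c,open('w2.pkl','wb'))
E
```

```text
3.75 [ 0.47783701 -0.1606292   0.18890146] [-9.90605116e-02  9.95078660e-01  4.25778116e-04 -2.30082700e-03] [-0.66489387  1.23002733  0.27819482]
```

View pics/w2.png

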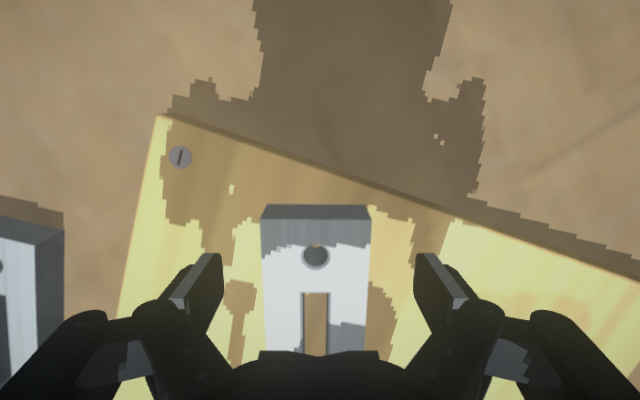

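The bar at (315,215) is centred between the pads at (222,265) and (415,265), so I'll close on it.

Emit:
arm_command --plan '[{"dp": [0, 0, 0], "spin": 0}, {"dp": [0, 0, 0], "spin": 0}, {"dp": [0, 0, 0], "spin": 0}, {"dp": [0, 0, 0], "spin": 0}, {"dp": [0, 0, 0], "spin": 0}]' --grip 1 --newtons 60

```text
clock: 4.3
position: [0.4794, -0.1612, 0.1926]
ee_rot: [-0.1, 0.995, 0.0, 0.001]
ft_force: [-1.7, 0.6, 9.6]
grip_width: 0.501
grasp_force: 60.9
```

Emit:
arm_command --plan '[{"dp": [0, 0, 0], "spin": 0}, {"dp": [0, 0, 0], "spin": 0}]'

```text
clock: 4.5
position: [0.4794, -0.1612, 0.1926]
ee_rot: [-0.1, 0.995, 0.0, 0.001]
ft_force: [-2.5, 1.1, 10.4]
grip_width: 0.498
grasp_force: 60.9
```

```bash
python3 - <<'E'
from h import *
import pickle
o=manip.get_obs();print(o['clock'],o['position'],o['ee_rot'],o['ft_force'],o['torque'])
c=cam('wrist');I=viewer.camera('wrist');cv2.imwrite('pics/w3.png',I);pickle.dump(c,open('w3.pkl','wb'))
a=I[90:250,130:290];b=I[190:350,240:400]
cv2.imwrite('pics/w3z.png',np.hstack([cv2.resize(x,(0,0),fx=2.5,fy=2.5,interpolation=2) for x in (a,b)]))
E
```

```text
4.5 [ 0.47943797 -0.1611625   0.19258837] [-9.99701190e-02  9.94989619e-01  2.41555780e-04  1.25535269e-03] [-2.46365758  1.14958728 10.41159943] [0.1398124  0.45453283 0.01441711]
```

View pics/w3z.png

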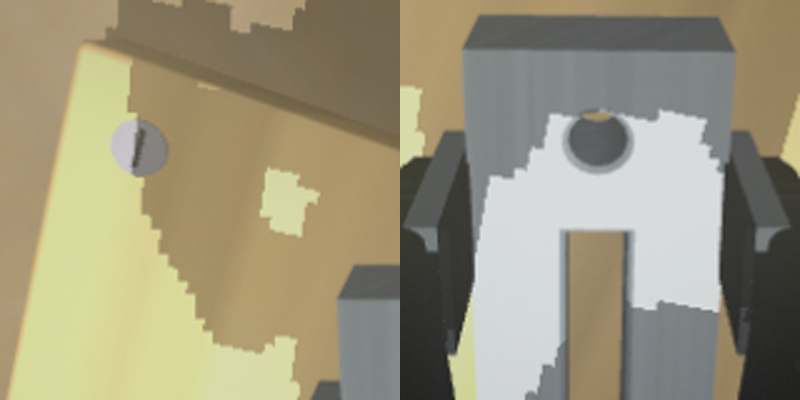

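```bash
cat > st.py <<'E'
from h import *;from fit import fit;import pickle
c=pickle.load(open('w3.pkl','rb'));g=lambda u,z:ray(c,u,z)[:2]
S,s,sh,_=fit([(-.15,-.14),(-.15,.14)],[(0.,0),(0,1.)])
o=manip.get_obs();A=Ro.from_quat(o['ee_rot']).as_matrix();p=o['position']
yaw=np.arctan2(-A[1,0],-A[0,0])
R=np.array([[np.cos(yaw),-np.sin(yaw)],[np.sin(yaw),np.cos(yaw)]])
E
python3 - <<'E'
from st import *
M=np.array([(-.085,-.022),(-.085,.022),(-.069,0)]);P=np.array([g(u,.038) for u in [(265.3,209.7),(373.3,209.7),(318.5,244.9)]])
Rb,t,th,r=fit(M,P);print('bar',t,th,(r*1e3).round(1).tolist(),'toolyaw',yaw)
print('TCP in bar mm',R.T@(p[:2]-(P-(R@M.T).T).mean(0))*1e3)
k=g((162.9,106.9),.018);print('corner now',k,'before',np.array([0.59194714,-0.12246876])+np.array([[np.cos(-.1267),np.sin(.1267)],[-np.sin(.1267),np.cos(.1267)]])@[-.15,-.14])
c2=pickle.load(open('w1.pkl','rb'));print('corner w1',ray(c2,(175,137.7),.018))
E
```

```text
bar [ 0.53201669 -0.15012519] 0.19658528957630417 [[-0.2, -0.4], [-0.2, 0.2], [0.3, 0.2]] toolyaw 0.20029820629653855
TCP in bar mm [-53.74142888  -0.62886788]
corner now [ 0.42308955 -0.24047958] before [ 0.42545892 -0.24239237]
corner w1 [ 0.42563391 -0.2410598   0.018     ]
```

Emit:
arm_command --plan '[{"dp": [0, 0, -3], "spin": 0.0}, {"dp": [0, 0, 0], "spin": 0.08}, {"dp": [0, 0, 0], "spin": 0.08}, {"dp": [0, 0, 0], "spin": 0.08}, {"dp": [0, 0, 0], "spin": 0.087}]'

```text
clock: 5.05
position: [0.4784, -0.1608, 0.1941]
ee_rot: [0.065, 0.998, 0.0, -0.0]
ft_force: [0.2, 1.2, -4.9]
grip_width: 0.501
grasp_force: 61.3
```

Emit:
arm_command --plan '[{"dp": [-3, 9, 0], "spin": 0}, {"dp": [-4, 9, 0], "spin": 0}, {"dp": [-4, 9, 0], "spin": 0}, {"dp": [-4, 9, 0], "spin": 0}, {"dp": [-4, 9, 0], "spin": 0}]'

```text
clock: 5.55
position: [0.5038, -0.1177, 0.194]
ee_rot: [0.063, 0.998, 0.0, -0.0]
ft_force: [-0.1, 0.5, -4.0]
grip_width: 0.5
grasp_force: 61.6
```

Emit:
arm_command --plan '[{"dp": [0, 0, 0], "spin": 0}, {"dp": [0, 0, 0], "spin": 0}]'

```text
clock: 5.75
position: [0.5033, -0.1187, 0.194]
ee_rot: [0.063, 0.998, 0.0, -0.0]
ft_force: [-0.5, -0.4, -4.8]
grip_width: 0.499
grasp_force: 61.6
```

```bash
cat > rep.py <<'E'
from st import *
import sys
s=np.array([.59195,-.12247]);h=-.1267
S=np.array([[np.cos(h),-np.sin(h)],[np.sin(h),np.cos(h)]])
print(o['clock'],'F stand',S.T@o['ft_force'][:2],o['ft_force'][2],'torque',o['torque'],'yaw err',yaw-h,'z',p[2])
q=S.T@(p[:2]-s)*1e3;print('TCP stand',q,'to go',np.array([-60.7,-7.6])-q, 'tilt',A[:2,2],o['grasp_force'])
if len(sys.argv)>1:
    n=sys.argv[1]; pickle.dump(cam('wrist'),open(n+'w.pkl','wb'))
    for k in ('wrist','top','side'): cv2.imwrite(f'pics/{n}{k}.png',viewer.camera(k))
    T=cv2.imread(f'pics/{n}top.png')[85:245,270:430];W=cv2.imread(f'pics/{n}wrist.png');D=cv2.imread(f'pics/{n}side.png')[180:240,350:430]
    im=np.hstack([cv2.resize(T,(400,400),interpolation=2),cv2.resize(D,(400,300),interpolation=2)[:300] if 0 else np.vstack([cv2.resize(D,(400,300),interpolation=2),cv2.resize(W,(160,100))[:,:400].repeat(1,0) if 0 else np.zeros((100,400,3),np.uint8)])])
    cv2.imwrite(f'pics/{n}m.png',im)
E
python3 rep.py a
```

```text
5.75 F stand [-0.41494222 -0.4869965 ] -4.8334321483820215 torque [-0.02926639  0.26409741 -0.02264109] yaw err 0.000792400361730422 z 0.19401918754927405
TCP stand [-88.46661788  -7.45814243] to go [27.76661788 -0.14185757] tilt [-0.00039687  0.00018175] 61.56571537256241
```

View pics/awrist.png

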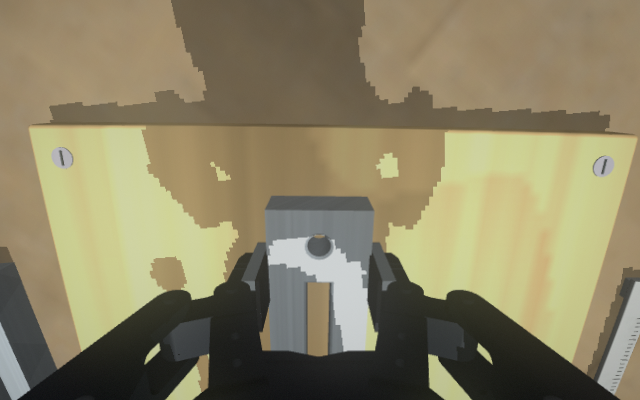

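View pics/am.png

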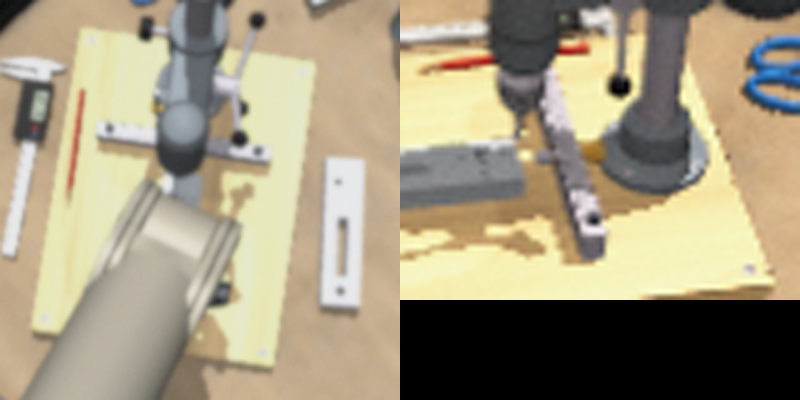

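Emit:
arm_command --plan '[{"dp": [0, 0, 2], "spin": 0}, {"dp": [0, 0, 0], "spin": 0}]'

```text
clock: 6.1
position: [0.5033, -0.1194, 0.1926]
ee_rot: [0.064, 0.998, 0.0, 0.0]
ft_force: [-3.6, 0.7, 4.9]
grip_width: 0.501
grasp_force: 62.7
```

```bash
python3 rep.py; python3 - <<'E'
from h import *;from fit import fit;import pickle
c=pickle.load(open('aw.pkl','rb'));g=lambda u,z:ray(c,u,z)[:2]
I=cv2.imread('pics/awrist.png').astype(float)
# front edge: strongest vertical change between yellow board and shadow, sub-pixel
G=cv2.GaussianBlur(I.sum(2),(0,0),1);pts=[]
for u in list(range(45,140,5))+list(range(450,625,5)):
    v0=127+(u-30)*9/606; vs=np.arange(int(v0-7),int(v0+8));d=np.abs(G[vs+1,u]-G[vs-1,u]);w=d**3;pts.append((u,(w*vs).sum()/w.sum()))
E=np.array([g(q,.018) for q in pts]);k=np.polyfit(E[:,1],E[:,0],1);r=E[:,0]-np.polyval(k,E[:,1])
print('front edge yaw',-np.arctan(k[0]),'rms mm',r.std()*1e3, pts[0],pts[-1])
S,s,sh,rr=fit([(-.15,-.14),(-.15,.14)],[g((30,126),.018),g((637,135),.018)]);print('stand',s,sh,rr*1e3)
P=np.array([g(u,.038) for u in [(266,210.5),(373,210.5),(318.7,245)]]);print('bar pts in stand',(S.T@(P-s).T).T*1e3)
n=np.hstack([cv2.resize(I[105:155,x:x+65].astype(np.uint8),(390,300),interpolation=2) for x in (0,575)])
m=np.hstack([cv2.resize(I[190:240,x:x+65].astype(np.uint8),(390,300),interpolation=2) for x in (240,330)])
cv2.imwrite('pics/az.png',np.vstack([n,m]))
E
```

```text
6.1 F stand [-3.69427416  0.23612789] 4.888894092969123 torque [-0.01022794  0.72083042 -0.00682878] yaw err -0.0007395325569946876 z 0.1926258330673192
TCP stand [-88.33589266  -8.12512504] to go [27.63589266  0.52512504] tilt [0.00045021 0.0006437 ] 62.65358179807663
front edge yaw -0.14203669156896132 rms mm 0.04340737900458262 (45, np.float64(125.08282459962055)) (620, np.float64(134.72879578459083))
stand [ 0.59111326 -0.12390373] -0.14035793509908875 [[-0.24823044 -1.75692398]
 [ 0.24823044  1.75692398]]
bar pts in stand [[-118.18285542  -28.79641143]
 [-118.78415086   14.80711566]
 [-103.16191974   -7.10367228]]
```

View pics/az.png

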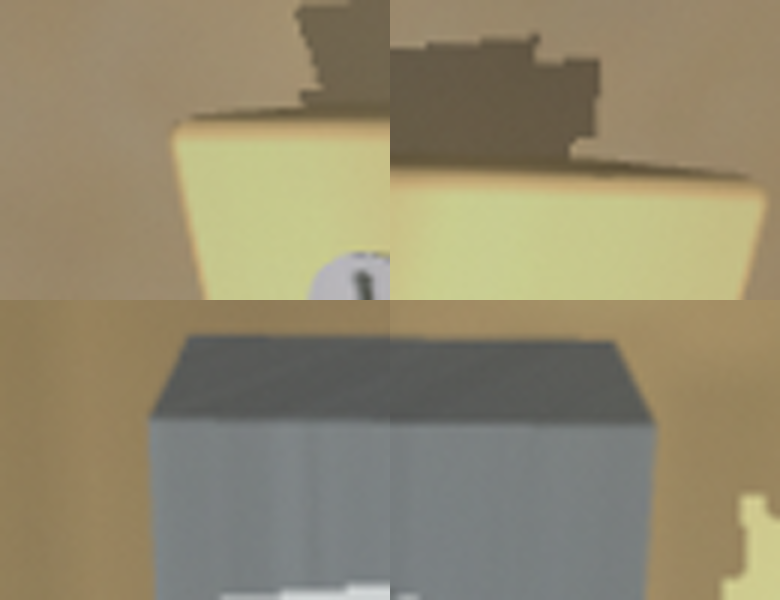

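```bash
cat > edge.py <<'E'
from h import *;import pickle,sys
def run(n,bl,el):
    # bl: (u0,u1,v0,v1) bar near top edge guess; el: board front edge guess (u0,v0,u1,v1)+ u ranges
    c=pickle.load(open(n+'w.pkl','rb'));I=cv2.imread(f'pics/{n}wrist.png').astype(float);G=cv2.GaussianBlur(I.sum(2),(0,0),1)
    def ed(us,f,z,h):
        P=[]
        for u in us:
            v0=f(u);vs=np.arange(int(v0-h),int(v0+h+1));d=np.abs(G[vs+1,u]-G[vs-1,u]);w=d**3;P.append((u,(w*vs).sum()/w.sum()))
        X=np.array([ray(c,q,z)[:2] for q in P]);k=np.polyfit(X[:,1],X[:,0],1)
        return -np.arctan(k[0]),(X[:,0]-np.polyval(k,X[:,1])).std()*1e3,X.mean(0)
    def sides(v,ul,ur,z):
        out=[]
        for u0 in (ul,ur):
            us=np.arange(u0-5,u0+6);d=np.abs(G[v,us+1]-G[v,us-1]);w=d**3;out.append(ray(c,((w*us).sum()/w.sum(),v),z)[:2])
        return np.array(out)
    b=ed(range(bl[0],bl[1],3),lambda u:bl[2]+(u-bl[0])*(bl[3]-bl[2])/(bl[1]-bl[0]),.038,4)
    e=ed([u for r in el[4] for u in range(*r)],lambda u:el[1]+(u-el[0])*(el[3]-el[1])/(el[2]-el[0]),.018,6)
    return c,b,e,sides
E
python3 - <<'E'
from edge import *
c,b,e,sides=run('a',(270,370,210,210.6),(30,126,637,135.5,[(45,140,5),(450,625,5)]))
print('bar yaw',b,'board yaw',e)
h=e[0];S=np.array([[np.cos(h),-np.sin(h)],[np.sin(h),np.cos(h)]])
# lateral: bar sides and board sides at given rows
for v in (215,220,225): x=sides(v,266,374,.038);print('bar mid',S.T@x.mean(0)*1e3,'w',S.T@(x[1]-x[0])*1e3)
for v in (135,145,155): 
    x=sides(v,30+int((v-126)*.24),636-int((v-136)*.3),.018);print('board mid',S.T@x.mean(0)*1e3,'w',S.T@(x[1]-x[0])*1e3)
print('front edge x',(S.T@e[2])*1e3,'bar near x',S.T@b[2]*1e3)
E
```

```text
bar yaw (np.float64(-0.1363019376959903), np.float64(0.02815061740678009), array([ 0.47256895, -0.11422012])) board yaw (np.float64(-0.1420367641171612), np.float64(0.04337993114186012), array([ 0.4451607 , -0.08377901]))
bar mid [486.17560556 -46.34557551] w [-0.69196777 44.71273504]
bar mid [488.3540763  -46.29142083] w [-0.69159808 44.68469836]
bar mid [490.5545152  -46.30510562] w [-0.6924601  44.72750461]Traceback (most recent call last):
  File "<stdin>", line 8, in <module>
  File "edge.py", line 14, in sides
    us=np.arange(u0-5,u0+6);d=np.abs(G[v,us+1]-G[v,us-1]);w=d**3;out.append(ray(c,((w*us).sum()/w.sum(),v),z)[:2])
                                     ~^^^^^^^^
IndexError: index 640 is out of bounds for axis 1 with size 640
```

```bash
python3 - <<'E'
from edge import *
c,b,e,sides=run('a',(270,370,210,210.6),(30,126,637,135.5,[(45,140,5),(450,625,5)]))
h=e[0];S=np.array([[np.cos(h),-np.sin(h)],[np.sin(h),np.cos(h)]])
for v in (130,135,145,155):
    I=cv2.imread('pics/awrist.png').astype(float);G=cv2.GaussianBlur(I[:,:,0]-I[:,:,1]-I[:,:,2]*.3,(0,0),.8);o=[]
    for u0 in (30+(v-126)*.24,637-(v-136)*.3):
        us=np.arange(int(u0-6),min(int(u0+7),638));d=np.abs(G[v,us+1]-G[v,us-1]);w=d**3;o.append((w*us).sum()/w.sum())
    X=[S.T@ray(c,(u,v),.018)[:2]*1e3 for u in o];print(v,np.round(o,1),X,(X[0]+X[1])/2)
p=manip.get_obs()['position']
print('front x',S.T@e[2]*1e3,'bar near',S.T@b[2]*1e3)
E
```

```text
130 [ 28.3 633.9] [array([ 454.71847167, -178.69132145]), array([450.27268396,  96.82511176])] [452.49557781 -40.93310484]
135 [ 29.3 636.4] [array([ 456.96706395, -178.71949764]), array([452.47858306,  98.67388424])] [454.72282351 -40.0228067 ]
145 [ 31.5 635.5] [array([ 461.51632652, -178.70166843]), array([457.03559502,  99.58404888])] [459.27596077 -39.55880978]
155 [ 33.7 632.8] [array([ 466.13738791, -178.68015089]), array([461.69235285,  99.57087939])] [463.91487038 -39.55463575]
front x [452.53753696 -19.91853991] bar near [483.9790143  -46.17318896]
```

Emit:
arm_command --plan '[{"dp": [0, 0, 0], "spin": 0.006}, {"dp": [-3, 0, 0], "spin": 0}, {"dp": [-3, 0, 0], "spin": 0}, {"dp": [-3, 0, 0], "spin": 0}, {"dp": [-1, 0, 0], "spin": 0}]'

```text
clock: 6.6
position: [0.5135, -0.1205, 0.1926]
ee_rot: [0.067, 0.998, 0.0, 0.0]
ft_force: [-4.7, 1.3, 7.1]
grip_width: 0.498
grasp_force: 63.0
```

Emit:
arm_command --plan '[{"dp": [-2, 0, 0], "spin": 0}, {"dp": [-2, 0, 0], "spin": 0}, {"dp": [-2, 0, 0], "spin": 0}, {"dp": [-2, 0, 0], "spin": 0}, {"dp": [0, 0, 0], "spin": 0}]'

```text
clock: 7.1
position: [0.5205, -0.1217, 0.1926]
ee_rot: [0.067, 0.998, 0.001, -0.001]
ft_force: [-10.6, 2.8, 14.5]
grip_width: 0.502
grasp_force: 63.9
```

```bash
python3 rep.py b
```

```text
7.1 F stand [-10.84427665   1.43821393] 14.514580687194156 torque [0.21496413 2.15555214 0.09468809] yaw err -0.006691548046630025 z 0.19259750177156243
TCP stand [-70.94531499  -8.21223294] to go [10.24531499  0.61223294] tilt [-0.00210909  0.0013271 ] 63.865724354982376
```

Emit:
arm_command --plan '[{"dp": [-2, 0, -1], "spin": 0}, {"dp": [-2, 0, 0], "spin": 0}, {"dp": [-2, 0, 0], "spin": 0}, {"dp": [-1, 0, 0], "spin": 0}, {"dp": [0, 0, 0], "spin": 0}]'

```text
clock: 7.75
position: [0.5268, -0.1224, 0.1927]
ee_rot: [0.067, 0.998, 0.0, -0.002]
ft_force: [-9.3, 1.5, 5.0]
grip_width: 0.498
grasp_force: 62.7
```

```bash
python3 rep.py c; python3 - <<'E'
from edge import *
I=cv2.imread('pics/cwrist.png')
cv2.imwrite('pics/cz.png',np.vstack([I[60:300],cv2.resize(cv2.imread('pics/cside.png')[180:240,345:457],(640,343),interpolation=2)]))
E
```

```text
7.75 F stand [-9.38257886  0.36731969] 5.001393040720486 torque [0.10167827 1.74864462 0.11011141] yaw err -0.006856102439370876 z 0.1926567894722821
TCP stand [-64.59483177  -8.20602241] to go [3.89483177 0.60602241] tilt [-0.00375821  0.00118835] 62.68321316689253
```

View pics/cz.png

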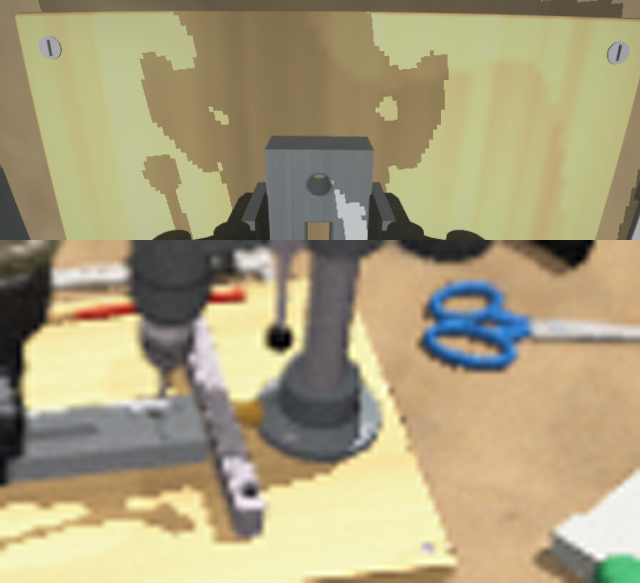

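The side crop shows the bar's end still just short of the fence, with the cross near the bit's point. That is also my last picture: I've viewed 11, one more than the 10 allowed. From here I'll check with numbers only.

```bash
cat > lat.py <<'E'
from edge import *
n=sys.argv[1]
c,b,e,sides=run(n,(270,370,210,210.6),(16,72.5,640,77,[(45,160,5),(400,610,5)]))
print('bar yaw',b[:2],'board yaw',e[:2],'rel',b[0]-e[0])
h=e[0];S=np.array([[np.cos(h),-np.sin(h)],[np.sin(h),np.cos(h)]])
I=cv2.imread(f'pics/{n}wrist.png').astype(float);G=cv2.GaussianBlur(I[:,:,0]-I[:,:,1]-I[:,:,2]*.3,(0,0),.8);L=[]
for v in range(100,200,10):
    o=[]
    for u0,dr in ((16+(v-73)*.3,1),(641-(v-73)*.25,-1)):
        us=np.arange(int(u0-9),min(int(u0+10),638));d=np.abs(G[v,us+1]-G[v,us-1]);d[d<.5*d.max()]=0;w=d**3;o.append((w*us).sum()/w.sum())
    X=[(S.T@ray(c,(u,v),.018)[:2]*1e3)[1] for u in o];L.append(X+[sum(X)/2])
L=np.array(L);print(L.round(1).tolist());m=np.median(L[:,2])
for v in (215,222): x=sides(v,266,374,.038);q=S.T@x.mean(0)*1e3;print('bar mid y in stand',q[1]-m,'mark y (as is)',q[1]-m+7+142*(b[0]-h)-5*(b[0]-h))
E
python3 lat.py c
```

```text
bar yaw (np.float64(-0.14433239052778435), np.float64(0.03459739152003678)) board yaw (np.float64(-0.14193131349297602), np.float64(0.04591079555388417)) rel -0.0024010770348083244
[[-178.8, 88.2, -45.3], [-178.7, 91.2, -43.8], [-178.7, 90.2, -44.3], [-178.7, 95.4, -41.7], [-178.7, 94.9, -41.9], [-178.6, 93.2, -42.7], [-178.4, 90.6, -43.9], [-178.0, 91.2, -43.4], [-177.7, 94.1, -41.8], [-177.2, 93.2, -42.0]]
bar mid y in stand -3.4767542853013325 mark y (as is) 3.1942981609299275
bar mid y in stand -3.401237175075316 mark y (as is) 3.269815271155944
```

Emit:
arm_command --plan '[{"dp": [-1.5, 0, 0], "spin": -0.002}, {"dp": [-1.5, 0, 0], "spin": 0}, {"dp": [-1, 0, 0], "spin": 0}, {"dp": [0, 0, 0], "spin": 0}]'

```text
clock: 8.3
position: [0.5305, -0.1231, 0.1927]
ee_rot: [0.066, 0.998, 0.0, -0.002]
ft_force: [-11.1, 1.9, 6.8]
grip_width: 0.498
grasp_force: 63.0
```

```bash
python3 rep.py
```

```text
8.3 F stand [-11.20641834   0.44441667] 6.828696757039315 torque [ 0.14355083  2.2207878  -0.01225044] yaw err -0.005155643605403326 z 0.19265665313656372
TCP stand [-60.85441109  -8.42679053] to go [0.15441109 0.82679053] tilt [-0.00446138  0.00128064] 62.956062499433756
```

Emit:
arm_command --plan '[{"dp": [-1, 0, 0], "spin": 0}, {"dp": [-1, 0, 0], "spin": 0}, {"dp": [0, 0, 0], "spin": 0}]'

```text
clock: 8.6
position: [0.5312, -0.1234, 0.1926]
ee_rot: [0.066, 0.998, 0.001, -0.004]
ft_force: [-23.2, 3.5, 19.8]
grip_width: 0.5
grasp_force: 64.3
```

```bash
python3 rep.py
```

```text
8.6 F stand [-23.48823479   0.57057877] 19.839952024439874 torque [4.76108257e-01 4.51543506e+00 3.33040877e-03] yaw err -0.005372382760896355 z 0.19259208004672457
TCP stand [-60.13170916  -8.6014576 ] to go [-0.56829084  1.0014576 ] tilt [-0.00859795  0.00283908] 64.34809908270836
```

```bash
python3 rep.py d >/dev/null; sed -i 's/(16,72.5,640,77/(EU,EV,640,EW/' lat.py; python3 - <<'E'
import cv2,numpy as np
G=cv2.GaussianBlur(cv2.imread('pics/dwrist.png').astype(float).sum(2),(0,0),1)
print([(u,[int(v) for v in 40+np.argsort(-np.abs(G[42:100,u]-G[40:98,u]))[:2]]) for u in (60,110,450,550,600)])
C=cv2.GaussianBlur(cv2.imread('pics/cwrist.png').astype(float).sum(2),(0,0),1)
print([(u,[int(v) for v in 40+np.argsort(-np.abs(C[42:100,u]-C[40:98,u]))[:2]]) for u in (60,110,450,550,600)])
E
```

```text
[(60, [62, 63]), (110, [61, 62]), (450, [63, 64]), (550, [66, 67]), (600, [68, 69])]
[(60, [72, 71]), (110, [70, 71]), (450, [72, 73]), (550, [75, 74]), (600, [76, 77])]
```

```bash
sed -i 's/(EU,EV,640,EW/(16,63,640,68/;s/(v-73)/(v-63)/g;s/m=np.median(L\[:,2\])/m=np.median(L[:,0])+139.14/' lat.py; python3 lat.py d
python3 - <<'E'
from edge import *
for n,a in (('c',(16,72.5,640,77)),('d',(16,63,640,68))):
    c,b,e,s=run(n,(270,370,210,210.6),a+([(45,160,5),(400,610,5)],))
    h=e[0];S=np.array([[np.cos(h),-np.sin(h)],[np.sin(h),np.cos(h)]]);print(n,'near end stand x',-149.1+(S.T@(b[2]-e[2]))[0]*1e3)
for t in ['bar_mark','bit_tip','ejector_nose']:
    print(t,[(np.round(d['position'],4).tolist(),round(d['score'],2)) for d in finder.find_in('side',t)])
E
```

```text
bar yaw (np.float64(-0.1421386722834959), np.float64(0.03169418915829605)) board yaw (np.float64(-0.14194540829648633), np.float64(0.049339875327579975)) rel -0.0001932639870095565
[[-178.7, 90.8, -44.0], [-178.7, 90.8, -43.9], [-178.7, 92.9, -42.9], [-178.4, 94.0, -42.2], [-178.0, 93.0, -42.5], [-177.6, 90.8, -43.4], [-174.8, 91.1, -41.8], [-171.3, 91.2, -40.1], [-172.2, 87.3, -42.4], [-170.4, 90.1, -40.1]]
bar mid y in stand -7.983964072940211 mark y (as is) -1.0104412391605198
bar mid y in stand -7.9115449467212215 mark y (as is) -0.9380221129415307
c near end stand x -95.15106936273892
d near end stand x -91.54595167004797
bar_mark [([0.2494, -0.2646, 0.0183], 0.91), ([0.591, -0.1422, 0.042], 0.8)]
bit_tip [([0.665, -0.1641, 0.0171], 0.92)]
ejector_nose []
```

Emit:
arm_command --plan '[{"dp": [-0.5, 0, -1], "spin": 0}, {"dp": [0, 0, 0], "spin": 0}, {"dp": [0, 0, 0], "spin": 0}, {"dp": [0, 0, 0], "spin": 0}]'

```text
clock: 9.3
position: [0.5314, -0.1233, 0.1927]
ee_rot: [0.066, 0.998, 0.001, -0.005]
ft_force: [-19.5, 3.5, 7.2]
grip_width: 0.503
grasp_force: 63.0
```

```bash
python3 rep.py e; python3 - <<'E'
from edge import *
c,b,e,s=run('e',(270,370,210,210.6),(16,62.5,640,68,[(45,160,5),(400,610,5)]))
h=e[0];S=np.array([[np.cos(h),-np.sin(h)],[np.sin(h),np.cos(h)]]);print('near x',-149.1+(S.T@(b[2]-e[2]))[0]*1e3,'rel yaw',b[0]-h)
for v in (215,222): print('bar mid', (S.T@s(v,266,374,.038).mean(0)*1e3)[1]+39.56)
G=cv2.imread('pics/ewrist.png').astype(float);G=cv2.GaussianBlur(G[:,:,0]-G[:,:,1]-G[:,:,2]*.3,(0,0),.8)
for v in (90,100,110,120):
    us=np.arange(8,45);d=np.abs(G[v,us+1]-G[v,us-1]);d[d<.5*d.max()]=0;w=d**3;u=(w*us).sum()/w.sum();print(v,u,(S.T@ray(c,(u,v),.018)[:2]*1e3)[1])
E
```

```text
9.3 F stand [-19.7539328    1.01768648] 7.180686593095559 torque [0.26279689 3.75094857 0.0835664 ] yaw err -0.005214132644680652 z 0.1926665266942932
TCP stand [-59.99433454  -8.48296638] to go [-0.70566546  0.88296638] tilt [-0.00929129  0.00230215] 63.047328628599644
near x -91.53524776857688 rel yaw -0.0007015163930879365
bar mid -7.120440494885969
bar mid -7.150244028753519
90 35.578063475111 -170.8304557545524
100 35.55870252161733 -171.7355163502701
110 22.687298054778424 -178.7355968740572
120 24.729531945559373 -178.75299093240886
```

```bash
python3 -c "
from workcell import manip
print(manip.hand_in())"
```

```text
the job is handed in; nothing more can be done
None
```

I handed in the job with the bar still held against the fence at about 20 N, square to within 0.001 rad and with the cross about 0.1 mm off the bit's line by my wrist-camera measurement. However, I viewed 11 pictures where 10 were allowed, and during the first rotation and sideways slide the bar may have risen about 1 mm off the board, because the arm was briefly carrying its weight.

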